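# Line up the tea and coffee tins by height

## Robot

A 7-joint arm with a two-finger parallel gripper is mounted at the origin on the work surface. World frame = base frame: x ahead of the robot, y to its left, z up, the work surface at z = 0. Lengths are in m, angles in rad, forces in N, time in s.
With the tool pointing down it reaches from about 0.4 to 0.85 m from the base axis. Payload 4.5 kg.
Tool frame: the origin (TCP) lies at the very end of the fingers, on their centre line; the grasp point (between the pads) lies manip.hold_point_z behind it (manip.hold_point_z is the distance from the TCP to the grasp point, in m); z points along the fingers, y is the direction in which the jaws open and shut (so a half turn about z gives the same grasp; the last joint's range is limited). The gripper opens to 88 mm and grips with 3 to 60 N. Pads are 18 mm wide; open, the fingers measure 123 mm over their backs; the gripper's body (75 mm by 187 mm) begins 45 mm behind the grasp point.
Start: joints at [-1.092, 0.689, -0.195, 1.565, 0.157, 0.902, -0.215], TCP at [0.269, 0.564, 0.239] pointing down, gripper open.
Joint ranges: [-3.01, 3.01], [-0.46, 2.08], [-1.47, 1.51], [0.13, 2.56], [-1, 4.14], [0.04, 2.09], [-2.66, 2.66]. Speed limits (rad/s): [2.57, 2.57, 3.14, 3.14, 3.14, 3.14, 3.14].

## Interface

Orientations are given as a rotation vector (axis times angle).
In Python, from rig import manip gives the robot as it stands. The module is installed in compiled form; this text tells all that it offers.
- The arm moves only by the tool servo_tool, never from a script. Its argument "steps" is a list of rows, each an object with "grip": the gripper's target within -1 to 1 (fully open at 1, half-way at 0, shut at -1); "linear": the shift along the world's x, y, z in mm, a list of three; "turn": the turn about the world's z in degrees. In form: [{"grip": grip, "linear": [tx, ty, tz], "turn": turn}, ...]. A call has exactly 5 rows; each row is the pose to reach, as a shift and turn from the pose measured when the call began; what a row does not reach only later rows make up. A row lasts 1/10 s, in which the tool goes at most 50 mm and 8.59 degrees, less where a joint would pass 70% of its speed; a pose out of reach is approached as far as the arm can. A call with a gripper value outside its range is refused whole. The fingers move at their own pace and stop on an object; "grip_force" is the grip in N (left out, the last holds). Time passes only in rows, so rows that repeat a pose let the fingers close, or fill a call up. It gives the time, the measured TCP pose, the force and the opening at its end, in the units of the state.
- manip.sense(): the state, without advancing time (a new reading comes with each control period).
- manip.read_camera(name): name is "scene" or "top" or "wrist"; returns a dict with "frame" (480x640x3 uint8, red, green, blue), "intrinsics" (3x3 intrinsics, pixels), "k1" (the pictures are not rectified: a ray, as slopes to the right and down, at radius r is drawn at 1 + k1 r^2 times it, then the intrinsics apply), "extrinsics" (4x4, takes a point from camera to world coordinates). Camera axes: x right, y down, z forward; pixel columns grow to the right and rows downward; lengths in m; the calibration is good to about 2 mm. A picture is of the moment at which its call begins. There is no depth.
- manip.job_done(): hands the job in, once; it reports no verdict.
Trained networks look in a picture, given as the dict that the camera call returned (one of the last four; its "shot" number tells which), for a name from the list of things; names that differ only in an ending like _2 or _b are one class to them, and where a whole thing is asked for, a point or a joint stands for the part that bears it (a point fixed in the world has none). Each returns a list of dicts, best first, with "conf" (0 to 1); they miss things now and then, are a little off and sometimes report something else, mostly with a low value. They report only what shows in the picture. A call takes as long as a camera call. They do not tell look-alikes from the thing itself.
- manip.recognise(picture, label): "box" ([left, top, right, bottom] in pixels, round what is visible of it).
- manip.mark_of(picture, label): "pixel" ([row, column] in pixels: a listed point, or the origin of a listed thing).
The state is a dict: "time": time; "joint_positions": joint angles; "joint_velocities": joint speeds; "effort": joint torques, N m; "position": TCP position; "ee_rot": TCP orientation; "contact_force": force on the tool from outside, world axes, zero at the start; "wrist_torque": the same for the moment, N m; "gripper_width": finger opening in m.
Only numpy, scipy, OpenCV 4.12 (cv2) and the standard library are available. Lean on these libraries where they do the work, as an engineer would, in place of code of your own. Each camera call takes 0.05 s, during which the arm holds its last target.

## Task

Tidy the coffee counter: stand the four tins with coloured lids on the row of four cork coasters in order of height, one well centred on each coaster, with the tallest on the coaster next to the red sachet box and the shortest at the far end. Keep the tins upright all the while, and leave the glass sugar jar where it stands.

Things in the scene. Friction and masses are not known exactly. Their poses are not given: they have to be found in the camera images.
- tin_black_center (a point): Centre (half-way up, 67.5 mm above its underside) of the round white tin with a black lid and black label band: a closed upright cylinder, 52 mm in diameter and 135 mm high overall, flat bottom, 80 to 280 g; z axis up along the tin.
- tin_red_center (a point): Centre (half-way up, 55 mm above its underside) of the round white tin with a red lid and red label band: a closed upright cylinder, 52 mm in diameter and 110 mm high overall, flat bottom, 80 to 280 g; z axis up along the tin.
- tin_blue_center (a point): Centre (half-way up, 42.5 mm above its underside) of the round white tin with a blue lid and blue label band: a closed upright cylinder, 52 mm in diameter and 85 mm high overall, flat bottom, 80 to 280 g; z axis up along the tin.
- tin_yellow_center (a point): Centre (half-way up, 30 mm above its underside) of the round white tin with a yellow lid and yellow label band: a closed upright cylinder, 52 mm in diameter and 60 mm high overall, flat bottom, 80 to 280 g; z axis up along the tin.
- coaster_1: Round cork coaster, 80 mm in diameter and 4 mm thick, fixed on a 6 mm thick black runner board on the table, the rightmost seen from the robot (lowest y) of a row of four; neighbours are 104 mm apart centre to centre. Origin at the centre of its underside, so that its top, where a tin stands, is 4 mm above (10 mm above the table); z up, its y axis runs along the row towards the higher-numbered coaster.
- coaster_2: Round cork coaster, 80 mm in diameter and 4 mm thick, fixed on a 6 mm thick black runner board on the table, second from the right of a row of four; neighbours are 104 mm apart centre to centre. Origin at the centre of its underside, so that its top, where a tin stands, is 4 mm above (10 mm above the table); z up, its y axis runs along the row towards the higher-numbered coaster.
- coaster_3: Round cork coaster, 80 mm in diameter and 4 mm thick, fixed on a 6 mm thick black runner board on the table, third from the right of a row of four; neighbours are 104 mm apart centre to centre. Origin at the centre of its underside, so that its top, where a tin stands, is 4 mm above (10 mm above the table); z up, its y axis runs along the row towards the higher-numbered coaster.
- coaster_4: Round cork coaster, 80 mm in diameter and 4 mm thick, fixed on a 6 mm thick black runner board on the table, the leftmost seen from the robot (highest y) of a row of four; neighbours are 104 mm apart centre to centre. Origin at the centre of its underside, so that its top, where a tin stands, is 4 mm above (10 mm above the table); z up, its y axis runs along the row towards the higher-numbered coaster.
- red_box: Open red box of tea sachets, 130 x 90 mm and 55 mm high (sachets stand up to 85 mm), fixed to the table off one end of the row of coasters, in line with it: its centre is about 115 mm from that end coaster's centre. Which end varies; a grey box of coffee capsules of the same size stands at the other end. Origin at the centre of its underside, z up.
- jar_center (a point): Centre (half-way up, 36 mm above its underside) of the glass sugar jar with a flat wooden lid, 54 mm in diameter and 72 mm high, which stands loose among the tins and is not part of the job; a steel creamer of 52 mm diameter and 52 mm height stands there too.
Not all that is in view belongs to the job. What is shaped like the part that bears tin_yellow_center but purple is not meant.

How it is judged:
At the end, for the whole second after the job is handed in: Each tin stands upright (within 0.08 rad), released and at rest on its own coaster, its axis within 13 mm of the coaster's centre: black (135 mm) on the coaster next to the red box, then red (110 mm), blue (85 mm) and yellow (60 mm) at the other end (z of tin_black_center in the frame of coaster_1 between 0.0675 and 0.0755 m and angle between each of tin_black_center, tin_red_center, tin_blue_center, tin_yellow_center's own z axis and vertical below 0.08 rad and linear speed of each of tin_black, tin_red, tin_blue, tin_yellow below 0.02 m/s and contact force between each of tin_black, tin_red, tin_blue, tin_yellow and the fingers below 0.05 N and z of tin_red_center in the frame of coaster_1 between 0.055 and 0.063 m and z of tin_blue_center in the frame of coaster_1 between 0.0425 and 0.0505 m and z of tin_yellow_center in the frame of coaster_1 between 0.03 and 0.038 m and ((horizontal distance between red_box and coaster_1 below 0.22 m and horizontal distance between tin_black_center and coaster_1 below 0.013 m and horizontal distance between tin_red_center and coaster_2 below 0.013 m and horizontal distance between tin_blue_center and coaster_3 below 0.013 m and horizontal distance between tin_yellow_center and coaster_4 below 0.013 m) or (horizontal distance between red_box and coaster_4 below 0.22 m and horizontal distance between tin_black_center and coaster_4 below 0.013 m and horizontal distance between tin_red_center and coaster_3 below 0.013 m and horizontal distance between tin_blue_center and coaster_2 below 0.013 m and horizontal distance between tin_yellow_center and coaster_1 below 0.013 m))); the robot touches nothing.
It fails at once if a tin is tipped over (tilted by more than 0.5 rad) (angle between any of tin_black_center, tin_red_center, tin_blue_center, tin_yellow_center's own z axis and vertical above 0.5 rad).
It fails at once if the sugar jar is moved by more than 25 mm (distance of jar_center from where it was at the start of the episode above 0.025 m).
It also fails if it takes over 120 s, if anything falls off the work surface, if the arm or the gripper's body presses on something with over 40 N, if the wrist force passes 120 N, or if a joint passes its speed limit or range.

## Working session

There is one attempt and no reset: what is moved stays moved. The work goes in short steps, Python scripts to look and compute and a tool call to move; the robot and the scene stay as the last step left them, time stands still between calls to the robot, and variables do not carry over. Pictures are saved under pics/ and viewed, and the job is handed in when it is done.

Besides the shell and the picture viewer there is one more tool, called after "Emit:" by a JSON object that holds its "name" and its "arguments", one argument or row to a line. servo_tool: Moves the arm, as the interface text tells. Its arguments: {"type":"object","properties":{"steps":{"type":"array","items":{"type":"object","properties":{"grip":{"type":"number"},"linear":{"type":"array","items":{"type":"number"}},"turn":{"type":"number"}}}},"grip_force":{"type":"number"}},"required":["steps"]}

```bash
mkdir -p pics; python3 - <<'E'
from rig import manip
import cv2
s=manip.sense()
print({k:s[k] for k in('time','position','ee_rot','gripper_width','contact_force')},manip.hold_point_z)
for n in('top','scene'):
    p=manip.read_camera(n);cv2.imwrite(f'pics/{n}0.png',p['frame'][:,:,::-1])
    print(n,p['intrinsics'],p['k1'],p['extrinsics'])
    for l in ['tin_black_center','tin_red_center','tin_blue_center','tin_yellow_center','coaster_1','red_box','jar_center']:
        print(l,[(r['pixel'],round(r['conf'],2)) for r in manip.mark_of(p,l)])
E
```

```text
{'time': 0.0, 'position': array([0.26871953, 0.56358511, 0.23792913]), 'ee_rot': array([-6.92771965e-01, -3.06399670e+00,  2.82111161e-03]), 'gripper_width': 0.08798425274689427, 'contact_force': array([-0.49040313,  0.40175029, -0.30895056])} 0.0187
top [[546.35243527   0.         321.11639326]
 [  0.         546.35243527 248.63347066]
 [  0.           0.           1.        ]] -0.14851676528956223 [[ 0.02953743 -0.99037382  0.1352303   0.33331752]
 [-0.99946258 -0.03118704 -0.01009588  0.02231979]
 [ 0.01421613 -0.13485942 -0.99076276  1.20180121]
 [ 0.          0.          0.          1.        ]]
tin_black_center [([275.7, 458.0], 0.76)]
tin_red_center [([266.2, 302.0], 0.55)]
tin_blue_center [([276.9, 403.3], 0.81), ([190.8, 261.1], 0.7)]
tin_yellow_center [([271.5, 201.1], 0.86), ([317.6, 169.6], 0.84)]
coaster_1 [([191.4, 260.0], 0.78), ([188.3, 399.1], 0.77), ([189.0, 307.1], 0.72), ([188.4, 352.8], 0.63)]
red_box [([190.4, 448.3], 0.59)]
jar_center [([267.1, 349.4], 0.96), ([191.5, 261.2], 0.2)]
scene [[573.40756841   0.         315.25802249]
 [  0.         573.40756841 241.52313846]
 [  0.           0.           1.        ]] -0.1792252651926309 [[-0.06168605  0.72553008 -0.68542027  1.31287372]
 [ 0.99794082  0.03273995 -0.05515624  0.10400077]
 [-0.01757689 -0.68741123 -0.72605568  0.92669706]
 [ 0.          0.          0.          1.        ]]
tin_black_center [([214.6, 176.1], 0.95)]
tin_red_center [([227.4, 320.6], 0.72)]
tin_blue_center [([222.5, 223.1], 0.62), ([219.3, 177.0], 0.33)]
tin_yellow_center [([234.5, 425.1], 0.94), ([203.5, 448.0], 0.84)]
coaster_1 [([310.4, 211.4], 0.73), ([309.3, 317.3], 0.65), ([308.1, 364.9], 0.61), ([306.8, 263.5], 0.57)]
red_box [([309.2, 159.0], 0.98), ([308.6, 265.5], 0.42), ([231.9, 425.8], 0.17)]
jar_center [([232.3, 273.8], 0.61)]
```

View pics/top0.png

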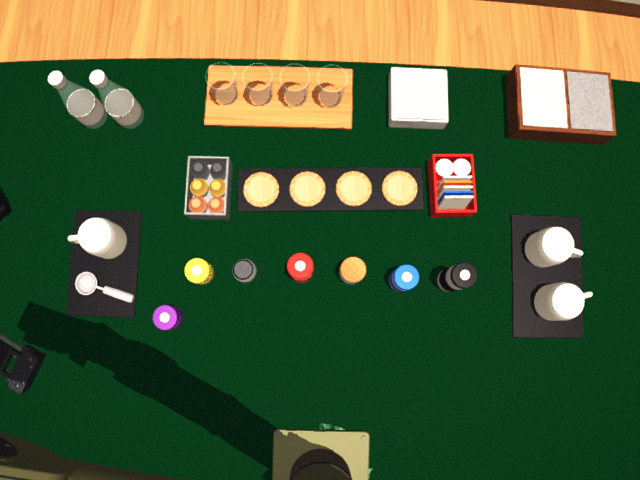

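View pics/scene0.png

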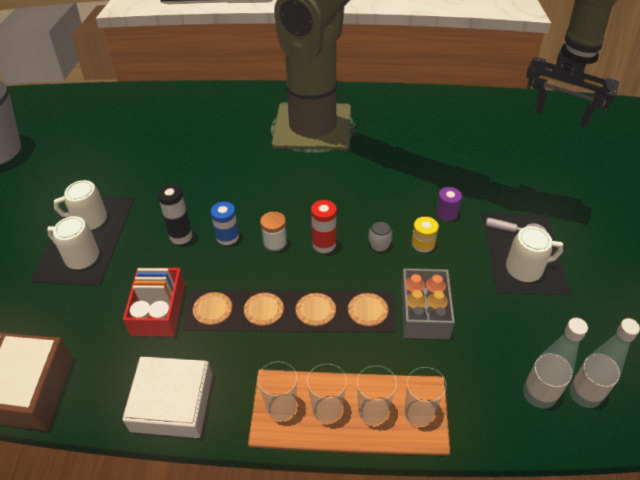

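```bash
cat > h.py <<'E'
from rig import manip
import numpy as np, cv2
from scipy.optimize import least_squares
def proj(p,P):
    E=np.asarray(p['extrinsics']);K=p['intrinsics']
    P=np.atleast_2d(P);c=(P-E[:3,3])@E[:3,:3]
    s=c[:,:2]/c[:,2:];r2=(s**2).sum(1,keepdims=True);s=s*(1+p['k1']*r2)
    return s@K[:2,:2].T+K[:2,2]
def at_z(p,uv,z):
    f=lambda q:proj(p,[q[0],q[1],z])[0]-uv
    return least_squares(f,[0.5,0.]).x
H=dict(black=.135,red=.110,blue=.085,yellow=.060)
def hsv(p): return cv2.cvtColor(p['frame'],cv2.COLOR_RGB2HSV)
def blobs(m,mn=60):
    n,l,s,c=cv2.connectedComponentsWithStats(m.astype(np.uint8))
    return [(s[i,4],s[i,:4],c[i],l==i) for i in range(1,n) if s[i,4]>=mn]
E
python3 - <<'E'
from h import *
pt=manip.read_camera('top');ps=manip.read_camera('scene')
for n in ['tin_black_center','tin_red_center','tin_blue_center','tin_yellow_center','jar_center']:
    z=H.get(n.split('_')[1],.072)/2
    for p in(pt,ps):
        print(n,[(np.round(at_z(p,np.array(r['pixel'])[::-1],z),4),round(r['conf'],2)) for r in manip.mark_of(p,n)])
for p in(pt,ps):
    for l in('coaster_1','red_box'):
        print(l,[(np.round(at_z(p,np.array(r['pixel'])[::-1],.006 if l[0]=='c' else 0),4),round(r['conf'],2)) for r in manip.mark_of(p,l)])
# coaster discs by colour (orange), top z .010
for p in(pt,ps):
    h=hsv(p); m=(h[...,0]>5)&(h[...,0]<28)&(h[...,1]>60)&(h[...,2]>120)
    m=cv2.morphologyEx(m.astype(np.uint8),cv2.MORPH_CLOSE,np.ones((3,3)))
    for a,b,c,_ in blobs(m,400):
        if a<3000:print('cork',a,b,np.round(c,1),np.round(at_z(p,c,.010),4))
big=cv2.resize(pt['frame'][140:340,140:500],None,fx=2.2,fy=2.2,interpolation=cv2.INTER_CUBIC)
cv2.imwrite('pics/crop0.png',big[:,:,::-1])
E
```

```text
tin_black_center [(array([ 0.4373, -0.2783]), 0.61)]
tin_black_center [(array([ 0.4452, -0.2724]), 0.9)]
tin_red_center [(array([0.4405, 0.0476]), 0.97), (array([ 0.4308, -0.1687]), 0.59), (array([0.4366, 0.2641]), 0.5)]
tin_red_center [(array([0.4449, 0.0456]), 0.79), (array([ 0.4323, -0.278 ]), 0.48)]
tin_blue_center [(array([ 0.4354, -0.1671]), 0.77)]
tin_blue_center [(array([ 0.4351, -0.1698]), 0.74)]
tin_yellow_center [(array([0.3365, 0.3344]), 0.82), (array([0.4353, 0.2727]), 0.59)]
tin_yellow_center [(array([0.3314, 0.3359]), 0.78), (array([0.4349, 0.2707]), 0.66), (array([ 0.4169, -0.1724]), 0.17)]
jar_center [(array([ 0.4554, -0.0568]), 0.86), (array([ 0.4343, -0.1701]), 0.22)]
jar_center [(array([ 0.4479, -0.0563]), 0.91)]
coaster_1 [(array([0.6277, 0.0453]), 0.75), (array([ 0.6385, -0.158 ]), 0.62), (array([ 0.6366, -0.0568]), 0.61), (array([0.6228, 0.1487]), 0.55)]
red_box [(array([ 0.6403, -0.2742]), 0.74)]
coaster_1 [(array([0.6306, 0.0465]), 0.89), (array([ 0.6297, -0.0631]), 0.88), (array([ 0.6356, -0.1552]), 0.81), (array([0.6252, 0.1533]), 0.64)]
red_box [(array([ 0
[... 590 characters left out ...]
rk 511 [ 57 196  44  33] [ 82.9 210.1] [ 0.3682 -0.5362]
cork 424 [260 212  25  21] [272.5 221.8] [ 0.3899 -0.067 ]
cork 692 [413 217  26  34] [424.4 233.3] [0.4112 0.2768]
cork 723 [ 52 235  43  34] [ 74.4 251.1] [ 0.5018 -0.5093]
cork 870 [508 237  43  45] [528.3 262.7] [0.4896 0.499 ]
cork 1140 [406 274  42  35] [425.9 291.6] [0.5779 0.2686]
cork 855 [129 277  43  41] [151.  291.1] [ 0.6047 -0.2983]
cork 1016 [193 292  39  33] [212.  307.8] [ 0.6398 -0.1615]
cork 1037 [244 293  40  33] [263.2 308.5] [ 0.6357 -0.058 ]
cork 1048 [295 293  41  33] [315.3 308.9] [0.6313 0.0459]
cork 1058 [348 293  40  33] [367.6 309. ] [0.6268 0.1495]
cork 732 [  0 334  59  78] [ 30.8 371.4] [ 0.8164 -0.4923]
```

View pics/crop0.png

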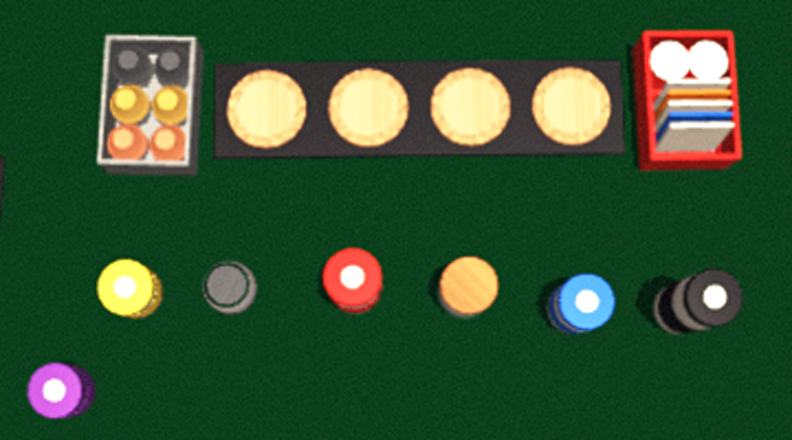

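```bash
python3 - <<'E'
from h import *
pt=manip.read_camera('top');ps=manip.read_camera('scene')
g=dict(black=(.442,-.275),red=(.443,.0465),blue=(.4352,-.1685),yellow=(.435,.272))
a=np.linspace(0,2*np.pi,72,endpoint=False)
for n,(x,y) in g.items():
  for p in(pt,ps):
    h=hsv(p)
    # white dot near projected lid centre
    c=proj(p,[x,y,H[n]])[0]
    m=(h[...,1]<70)&(h[...,2]>185)
    bl=[b for b in blobs(m,8) if np.hypot(*(b[2]-c))<11]
    # rim fit: maximise gradient across ring r=.026 at z=H
    gr=cv2.GaussianBlur(p['frame'].astype(np.float32),(0,0),0.8)
    def smp(q): return cv2.remap(gr,q[:,0].astype(np.float32)[None],q[:,1].astype(np.float32)[None],cv2.INTER_LINEAR)[0]
    best=None
    for dx in np.arange(-.012,.0121,.001):
      for dy in np.arange(-.012,.0121,.001):
        ri,ro=[np.c_[x+dx+r*np.cos(a),y+dy+r*np.sin(a),0*a+H[n]] for r in(.0235,.0285)]
        s=np.abs(smp(proj(p,ri))-smp(proj(p,ro))).sum(1)
        s=np.minimum(s,80).mean()
        if best is None or s>best[0]:best=(s,x+dx,y+dy)
    print(n,[ (b[0],np.round(at_z(p,b[2],H[n]),4)) for b in bl],'rim',np.round(best,4))
E
```

```text
black [(np.int32(88), array([ 0.436 , -0.2749]))] rim [70.8636  0.435  -0.273 ]
black [(np.int32(46), array([ 0.4338, -0.2747]))] rim [51.5884  0.448  -0.269 ]
red [(np.int32(83), array([0.4469, 0.0532]))] rim [8.00e+01 4.44e-01 5.25e-02]
red [(np.int32(40), array([0.4445, 0.0531]))] rim [7.99998e+01 4.46000e-01 5.25000e-02]
blue [(np.int32(87), array([ 0.4331, -0.1665]))] rim [80.      0.4292 -0.1665]
blue [(np.int32(52), array([ 0.4305, -0.1664]))] rim [80.      0.4312 -0.1665]
yellow [(np.int32(76), array([0.4354, 0.2722]))] rim [80.     0.432  0.271]
yellow [(np.int32(40), array([0.4337, 0.2722]))] rim [80.     0.432  0.271]
```

Emit:
{"name": "servo_tool", "arguments": {
  "steps": [
    {"grip":1,"linear":[20,-40,0],"turn":-8},
    {"grip":1,"linear":[40,-75,0],"turn":-16},
    {"grip":1,"linear":[60,-110,0],"turn":-24},
    {"grip":1,"linear":[80,-145,0],"turn":-32},
    {"grip":1,"linear":[100,-180,0],"turn":-40}
  ],
  "grip_force": 20
}}

```text
time: 2.2
position: [0.3696, 0.3829, 0.239]
ee_rot: [1.706, 2.638, 0.001]
contact_force: [0.4, -0.2, -0.2]
gripper_width: 0.0883
```

Emit:
{"name": "servo_tool", "arguments": {
  "steps": [
    {"grip":1,"linear":[20,-35,0],"turn":-8},
    {"grip":1,"linear":[40,-70,0],"turn":-16},
    {"grip":1,"linear":[65,-111,-20],"turn":-24.2},
    {"grip":1,"linear":[65,-111,-60],"turn":-24.2},
    {"grip":1,"linear":[65,-111,-100],"turn":-24.2}
  ]
}}

```text
time: 2.7
position: [0.4366, 0.2706, 0.1388]
ee_rot: [2.225, 2.216, 0.006]
contact_force: [-0.7, 1.2, 0.6]
gripper_width: 0.0879
```

Emit:
{"name": "servo_tool", "arguments": {
  "steps": [
    {"grip":1,"linear":[-2,1,-45],"turn":0},
    {"grip":1,"linear":[-2,1,-85],"turn":0},
    {"grip":1,"linear":[-2,1,-110],"turn":0},
    {"grip":1,"linear":[-2,1,-122],"turn":0},
    {"grip":1,"linear":[-2,1,-122],"turn":0}
  ]
}}

```text
time: 3.2
position: [0.4342, 0.2714, 0.0157]
ee_rot: [2.225, 2.216, 0.003]
contact_force: [0.0, 0.2, -0.3]
gripper_width: 0.0883
```

```bash
python3 - <<'E'
from h import *
s=manip.sense();print(s['position'],s['contact_force'])
p=manip.read_camera('scene');cv2.imwrite('pics/s1.png',cv2.resize(p['frame'][120:340,280:560],None,fx=2.5,fy=2.5)[:,:,::-1])
E
```

```text
[0.43418336 0.27136991 0.01574782] [ 0.0142582   0.16815552 -0.31092067]
```

View pics/s1.png

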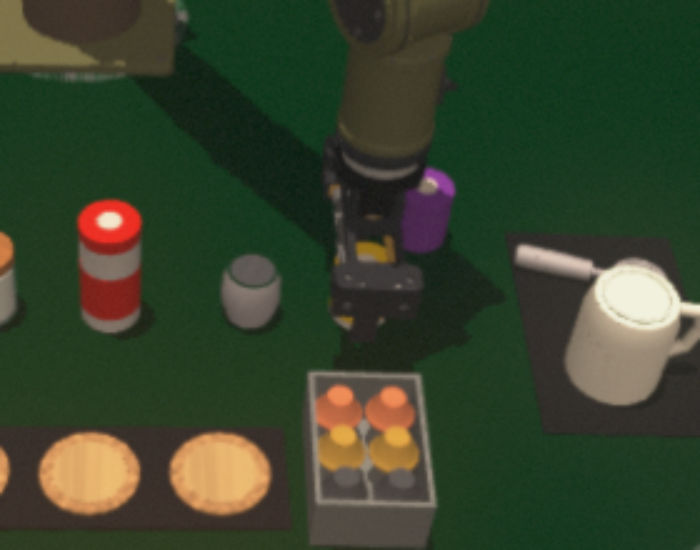

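The gripper straddles the yellow tin (lid at about 370,250 in the crop) with jaws along x. The purple tin (427,210) is clear. Close.

Emit:
{"name": "servo_tool", "arguments": {
  "steps": [
    {"grip":-1,"linear":[0,0,0],"turn":0},
    {"grip":-1,"linear":[0,0,0],"turn":0},
    {"grip":-1,"linear":[0,0,0],"turn":0},
    {"grip":-1,"linear":[0,0,0],"turn":0},
    {"grip":-1,"linear":[0,0,0],"turn":0}
  ]
}}

```text
time: 3.75
position: [0.4351, 0.2719, 0.0174]
ee_rot: [2.224, 2.215, 0.007]
contact_force: [-0.3, 0.4, 4.1]
gripper_width: 0.0515
```

Emit:
{"name": "servo_tool", "arguments": {
  "steps": [
    {"grip":-1,"linear":[0,0,30],"turn":0},
    {"grip":-1,"linear":[0,0,75],"turn":0},
    {"grip":-1,"linear":[0,0,120],"turn":0},
    {"grip":-1,"linear":[35,-25,130],"turn":0},
    {"grip":-1,"linear":[70,-45,130],"turn":0}
  ]
}}

```text
time: 4.25
position: [0.5062, 0.2274, 0.15]
ee_rot: [2.221, 2.218, 0.013]
contact_force: [1.0, 0.7, -1.0]
gripper_width: 0.052
```

Emit:
{"name": "servo_tool", "arguments": {
  "steps": [
    {"grip":-1,"linear":[35,-22,0],"turn":0},
    {"grip":-1,"linear":[70,-45,0],"turn":0},
    {"grip":-1,"linear":[100,-65,0],"turn":0},
    {"grip":-1,"linear":[121,-77,0],"turn":0},
    {"grip":-1,"linear":[121,-77,0],"turn":0}
  ]
}}

```text
time: 4.75
position: [0.6303, 0.1461, 0.1498]
ee_rot: [2.224, 2.209, 0.014]
contact_force: [-0.1, -0.4, -0.3]
gripper_width: 0.0517
```

Emit:
{"name": "servo_tool", "arguments": {
  "steps": [
    {"grip":-1,"linear":[-2,2,-45],"turn":0},
    {"grip":-1,"linear":[-4,3,-85],"turn":0},
    {"grip":-1,"linear":[-4,3,-105],"turn":0},
    {"grip":-1,"linear":[-4,3,-112],"turn":0},
    {"grip":-1,"linear":[-4,3,-112],"turn":0}
  ]
}}

```text
time: 5.25
position: [0.625, 0.1497, 0.0371]
ee_rot: [2.224, 2.211, 0.011]
contact_force: [-0.7, 0.0, -0.3]
gripper_width: 0.0516
```

```bash
cat >> h.py <<'E'
def avg(n=5):
    L=[manip.sense()['position']]
    for i in range(n): manip.read_camera('wrist');L.append(manip.sense()['position'])
    L=np.array(L);return np.round(L.mean(0),4),np.round(L.std(0),4)
def dots(names=H,base=0.0,near=None):
    pt=manip.read_camera('top');ps=manip.read_camera('scene')
    for n in names:
        for p in(pt,ps):
            h=hsv(p);m=(h[...,1]<70)&(h[...,2]>185)
            c=proj(p,[*near,base+H[n]])[0]
            print(n,[(b[0],np.round(at_z(p,b[2],base+H[n]),4)) for b in blobs(m,6) if np.hypot(*(b[2]-c))<14])
E
python3 - <<'E'
from h import *
print(avg())
p=manip.read_camera('scene');cv2.imwrite('pics/s2.png',cv2.resize(p['frame'][180:360,280:480],None,fx=3,fy=3)[:,:,::-1])
E
```

```text
(array([0.6267, 0.1496, 0.0388]), array([0.0008, 0.0001, 0.0009]))
```

View pics/s2.png

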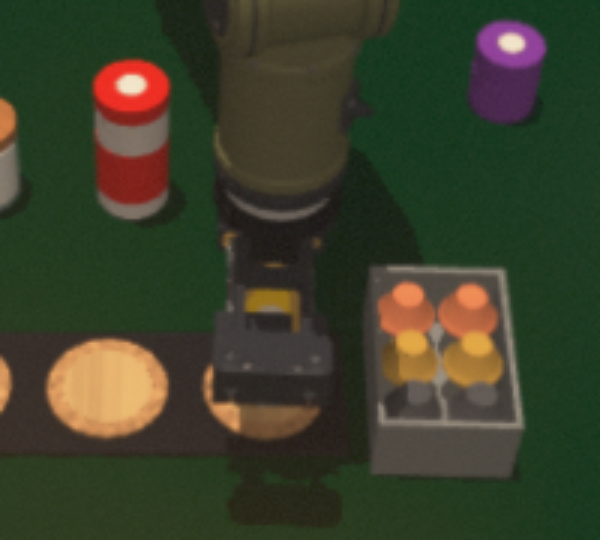

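Emit:
{"name": "servo_tool", "arguments": {
  "steps": [
    {"grip":-1,"linear":[0,0,-5],"turn":0},
    {"grip":-1,"linear":[0,0,-9],"turn":0},
    {"grip":-1,"linear":[0,0,-11],"turn":0},
    {"grip":-1,"linear":[0,0,-12],"turn":0},
    {"grip":-1,"linear":[0,0,-12],"turn":0}
  ]
}}

```text
time: 6.05
position: [0.6268, 0.1493, 0.0276]
ee_rot: [2.224, 2.208, 0.016]
contact_force: [-2.5, -0.4, 4.3]
gripper_width: 0.0518
```

```bash
python3 - <<'E'
from h import *
print(avg(), manip.sense()['contact_force'])
E
```

```text
(array([0.6269, 0.1493, 0.0276]), array([0., 0., 0.])) [-2.19312877 -0.5559367   5.12718236]
```

Contact (about 5 N up). Release, then rise.

Emit:
{"name": "servo_tool", "arguments": {
  "steps": [
    {"grip":1,"linear":[0,0,0],"turn":0},
    {"grip":1,"linear":[0,0,0],"turn":0},
    {"grip":1,"linear":[0,0,0],"turn":0},
    {"grip":1,"linear":[0,0,0],"turn":0},
    {"grip":1,"linear":[0,0,0],"turn":0}
  ]
}}

```text
time: 6.8
position: [0.6269, 0.1493, 0.0274]
ee_rot: [2.224, 2.208, 0.016]
contact_force: [0.3, -0.6, -0.0]
gripper_width: 0.0876
```

Emit:
{"name": "servo_tool", "arguments": {
  "steps": [
    {"grip":1,"linear":[0,0,25],"turn":0},
    {"grip":1,"linear":[0,0,70],"turn":0},
    {"grip":1,"linear":[0,0,120],"turn":0},
    {"grip":1,"linear":[0,0,165],"turn":0},
    {"grip":1,"linear":[-45,-25,172],"turn":0}
  ]
}}

```text
time: 7.3
position: [0.5935, 0.1304, 0.206]
ee_rot: [2.213, 2.205, 0.049]
contact_force: [0.6, 0.3, -0.2]
gripper_width: 0.0883
```

Emit:
{"name": "servo_tool", "arguments": {
  "steps": [
    {"grip":1,"linear":[-40,-21,0],"turn":0},
    {"grip":1,"linear":[-80,-42,0],"turn":0},
    {"grip":1,"linear":[-115,-60,0],"turn":0},
    {"grip":1,"linear":[-140,-74,0],"turn":0},
    {"grip":1,"linear":[-148,-77,0],"turn":0}
  ]
}}

```text
time: 7.8
position: [0.4423, 0.0514, 0.2061]
ee_rot: [2.216, 2.203, 0.044]
contact_force: [-0.3, -0.1, 0.1]
gripper_width: 0.0878
```

```bash
python3 - <<'E'
from h import *
print(avg(), manip.sense()['ee_rot'])
dots(['yellow'],.010,(.6265,.1495))
dots(['red'],0,(.4457,.053))
E
```

```text
(array([0.4454, 0.0533, 0.2062]), array([0.0021, 0.0012, 0.0001])) [2.21121295 2.2048758  0.05280424]
yellow [(np.int32(80), array([0.6278, 0.1502]))]
yellow [(np.int32(53), array([0.6251, 0.1502]))]
red []
red []
```

Emit:
{"name": "servo_tool", "arguments": {
  "steps": [
    {"grip":1,"linear":[-40,-20,0],"turn":0},
    {"grip":1,"linear":[-40,-20,0],"turn":0},
    {"grip":1,"linear":[-40,-20,0],"turn":0},
    {"grip":1,"linear":[-40,-20,0],"turn":0},
    {"grip":1,"linear":[0,0,-20],"turn":0}
  ]
}}

```text
time: 8.75
position: [0.4439, 0.0518, 0.1869]
ee_rot: [2.216, 2.202, 0.045]
contact_force: [1.6, 0.1, 0.2]
gripper_width: 0.0883
```

```bash
cat >> h.py <<'E'
def tilt():
    from scipy.spatial.transform import Rotation as R
    M=R.from_rotvec(manip.sense()['ee_rot']).as_matrix()
    return 'toolz',np.round(M[:,2],4),'jaw deg',round(float(np.degrees(np.arctan2(M[1,1],M[0,1]))),2)
E
python3 - <<'E'
from h import *
print(tilt(),manip.sense()['position'])
print(avg(), tilt())
E
```

```text
('toolz', array([ 0.0328,  0.0083, -0.9994]), 'jaw deg', -0.38) [0.44390056 0.05178838 0.18690991]
(array([0.4491, 0.0555, 0.1852]), array([0.0036, 0.0022, 0.0009])) ('toolz', array([ 0.0346,  0.01  , -0.9994]), 'jaw deg', -0.16)
```

Emit:
{"name": "servo_tool", "arguments": {
  "steps": [
    {"grip":1,"linear":[-4,-3,0],"turn":0},
    {"grip":1,"linear":[-4,-3,0],"turn":0},
    {"grip":1,"linear":[-4,-3,0],"turn":0},
    {"grip":1,"linear":[-4,-3,-45],"turn":0},
    {"grip":1,"linear":[-4,-3,-90],"turn":0}
  ]
}}

```text
time: 9.5
position: [0.4445, 0.0515, 0.096]
ee_rot: [2.21, 2.203, 0.057]
contact_force: [1.1, 0.9, -0.4]
gripper_width: 0.0882
```

```bash
python3 - <<'E'
from h import *
print(avg(), tilt())
E
```

```text
(array([0.4415, 0.051 , 0.0935]), array([0.0019, 0.0003, 0.0032])) ('toolz', array([ 0.0361,  0.0102, -0.9993]), 'jaw deg', -0.17)
```

Emit:
{"name": "servo_tool", "arguments": {
  "steps": [
    {"grip":1,"linear":[4,2,30],"turn":0},
    {"grip":1,"linear":[4,2,70],"turn":0},
    {"grip":1,"linear":[4,2,95],"turn":0},
    {"grip":1,"linear":[4,2,110],"turn":0},
    {"grip":1,"linear":[54,2,110],"turn":0}
  ]
}}

```text
time: 10.25
position: [0.4911, 0.0526, 0.2122]
ee_rot: [2.211, 2.208, 0.049]
contact_force: [1.3, 0.6, -1.7]
gripper_width: 0.0884
```

```bash
python3 - <<'E'
from h import *
print(tilt(),avg(1), tilt())
E
```

```text
('toolz', array([ 0.0337,  0.0102, -0.9994]), 'jaw deg', -0.09) (array([0.4992, 0.0531, 0.2127]), array([0.0081, 0.0005, 0.0005])) ('toolz', array([ 0.0549,  0.0128, -0.9984]), 'jaw deg', -0.23)
```

Emit:
{"name": "servo_tool", "arguments": {
  "steps": [
    {"grip":1,"linear":[-30,0,0],"turn":0},
    {"grip":1,"linear":[-50,0,0],"turn":0},
    {"grip":1,"linear":[-50,0,0],"turn":0},
    {"grip":1,"linear":[-50,0,0],"turn":0},
    {"grip":1,"linear":[-100,0,0],"turn":0}
  ]
}}

```text
time: 10.8
position: [0.4162, 0.055, 0.2153]
ee_rot: [2.199, 2.187, 0.095]
contact_force: [-0.3, 0.3, 0.3]
gripper_width: 0.0878
```

```bash
python3 - <<'E'
from h import *
print(tilt(),avg(1), tilt())
E
```

```text
('toolz', array([ 0.0702,  0.016 , -0.9974]), 'jaw deg', -0.34) (array([0.4059, 0.0534, 0.2139]), array([0.0102, 0.0016, 0.0014])) ('toolz', array([ 0.042 ,  0.0103, -0.9991]), 'jaw deg', -0.2)
```

Emit:
{"name": "servo_tool", "arguments": {
  "steps": [
    {"grip":1,"linear":[25,0,0],"turn":0},
    {"grip":1,"linear":[60,0,0],"turn":0},
    {"grip":1,"linear":[80,0,0],"turn":0},
    {"grip":1,"linear":[85,0,0],"turn":0},
    {"grip":1,"linear":[85,0,0],"turn":0}
  ]
}}

```text
time: 11.35
position: [0.4814, 0.0517, 0.2129]
ee_rot: [2.209, 2.201, 0.059]
contact_force: [-0.5, 0.3, -0.6]
gripper_width: 0.0882
```

```bash
python3 - <<'E'
from h import *
print(tilt(),avg(1), tilt())
print(tilt(),avg(3), tilt())
E
```

```text
('toolz', array([ 0.043 ,  0.0104, -0.999 ]), 'jaw deg', -0.23) (array([0.4808, 0.0517, 0.2128]), array([0.0006, 0.    , 0.0001])) ('toolz', array([ 0.0414,  0.0102, -0.9991]), 'jaw deg', -0.21)
('toolz', array([ 0.0414,  0.0102, -0.9991]), 'jaw deg', -0.21) (array([0.4796, 0.0517, 0.2126]), array([0.0003, 0.    , 0.    ])) ('toolz', array([ 0.0407,  0.0101, -0.9991]), 'jaw deg', -0.19)
```

Emit:
{"name": "servo_tool", "arguments": {
  "steps": [
    {"grip":1,"linear":[0,0,0],"turn":0},
    {"grip":1,"linear":[0,0,0],"turn":0},
    {"grip":1,"linear":[0,0,0],"turn":0},
    {"grip":1,"linear":[0,0,0],"turn":0},
    {"grip":1,"linear":[-50,0,0],"turn":0}
  ]
}}

```text
time: 12.05
position: [0.4363, 0.0527, 0.2132]
ee_rot: [2.206, 2.196, 0.07]
contact_force: [-0.1, -0.0, -0.2]
gripper_width: 0.0883
```

```bash
python3 - <<'E'
from h import *
print(tilt(),avg(1), tilt())
E
```

```text
('toolz', array([ 0.0514,  0.0121, -0.9986]), 'jaw deg', -0.28) (array([0.4259, 0.0513, 0.2119]), array([0.0104, 0.0015, 0.0013])) ('toolz', array([ 0.023 ,  0.0069, -0.9997]), 'jaw deg', -0.15)
```

Emit:
{"name": "servo_tool", "arguments": {
  "steps": [
    {"grip":1,"linear":[25,0,0],"turn":0},
    {"grip":1,"linear":[55,0,0],"turn":0},
    {"grip":1,"linear":[68,0,0],"turn":0},
    {"grip":1,"linear":[70,0,0],"turn":0},
    {"grip":1,"linear":[70,0,0],"turn":0}
  ]
}}

```text
time: 12.6
position: [0.4848, 0.0497, 0.2104]
ee_rot: [2.217, 2.211, 0.031]
contact_force: [-0.6, -0.7, 0.3]
gripper_width: 0.0882
```

Emit:
{"name": "servo_tool", "arguments": {
  "steps": [
    {"grip":1,"linear":[0,0,0],"turn":0},
    {"grip":1,"linear":[0,0,0],"turn":0},
    {"grip":1,"linear":[0,0,0],"turn":0},
    {"grip":1,"linear":[0,0,0],"turn":0},
    {"grip":1,"linear":[-50,0,0],"turn":0}
  ]
}}

```text
time: 13.1
position: [0.4415, 0.0507, 0.2109]
ee_rot: [2.214, 2.205, 0.045]
contact_force: [-0.3, 0.6, -0.4]
gripper_width: 0.0878
```

```bash
python3 - <<'E'
from h import *
print(tilt(),avg(1), tilt())
E
```

```text
('toolz', array([ 0.0324,  0.0086, -0.9994]), 'jaw deg', -0.23) (array([0.431 , 0.0493, 0.2097]), array([0.0104, 0.0014, 0.0012])) ('toolz', array([ 0.0037,  0.0035, -1.    ]), 'jaw deg', -0.11)
```

Emit:
{"name": "servo_tool", "arguments": {
  "steps": [
    {"grip":1,"linear":[10,2,0],"turn":0},
    {"grip":1,"linear":[20,4,0],"turn":0},
    {"grip":1,"linear":[25,5,-20],"turn":0},
    {"grip":1,"linear":[25,5,-35],"turn":0},
    {"grip":1,"linear":[25,5,-35],"turn":0}
  ]
}}

```text
time: 13.65
position: [0.4474, 0.0532, 0.1723]
ee_rot: [2.224, 2.219, 0.008]
contact_force: [-0.6, -0.7, 0.4]
gripper_width: 0.0883
```

```bash
python3 - <<'E'
from h import *
print(avg(2), tilt())
E
```

```text
(array([0.4473, 0.0531, 0.173 ]), array([0.0001, 0.0001, 0.0005])) ('toolz', array([ 0.0052,  0.0038, -1.    ]), 'jaw deg', -0.13)
```

Emit:
{"name": "servo_tool", "arguments": {
  "steps": [
    {"grip":1,"linear":[-2,0,-40],"turn":0},
    {"grip":1,"linear":[-2,0,-80],"turn":0},
    {"grip":1,"linear":[-2,0,-108],"turn":0},
    {"grip":1,"linear":[-2,0,-117],"turn":0},
    {"grip":1,"linear":[-2,0,-117],"turn":0}
  ]
}}

```text
time: 14.25
position: [0.4457, 0.0531, 0.0563]
ee_rot: [2.223, 2.218, 0.009]
contact_force: [-0.0, 1.3, -0.1]
gripper_width: 0.0882
```

Emit:
{"name": "servo_tool", "arguments": {
  "steps": [
    {"grip":-1,"linear":[0,0,0],"turn":0},
    {"grip":-1,"linear":[0,0,0],"turn":0},
    {"grip":-1,"linear":[0,0,0],"turn":0},
    {"grip":-1,"linear":[0,0,0],"turn":0},
    {"grip":-1,"linear":[0,0,0],"turn":0}
  ]
}}

```text
time: 14.75
position: [0.4462, 0.0532, 0.0568]
ee_rot: [2.223, 2.218, 0.011]
contact_force: [0.6, -0.7, 3.6]
gripper_width: 0.0515
```

```bash
python3 - <<'E'
from h import *
print(avg(2), tilt(),manip.sense()['gripper_width'])
E
```

```text
(array([0.4462, 0.0532, 0.0568]), array([0., 0., 0.])) ('toolz', array([ 0.006 ,  0.0039, -1.    ]), 'jaw deg', -0.13) 0.051718688185395725
```

Emit:
{"name": "servo_tool", "arguments": {
  "steps": [
    {"grip":-1,"linear":[0,0,25],"turn":0},
    {"grip":-1,"linear":[0,0,65],"turn":0},
    {"grip":-1,"linear":[0,0,100],"turn":0},
    {"grip":-1,"linear":[0,0,115],"turn":0},
    {"grip":-1,"linear":[0,0,115],"turn":0}
  ]
}}

```text
time: 15.35
position: [0.4471, 0.0533, 0.1734]
ee_rot: [2.222, 2.216, 0.016]
contact_force: [-0.1, 0.8, -1.9]
gripper_width: 0.0514
```

Emit:
{"name": "servo_tool", "arguments": {
  "steps": [
    {"grip":-1,"linear":[25,-15,0],"turn":0},
    {"grip":-1,"linear":[60,-35,0],"turn":0},
    {"grip":-1,"linear":[85,-50,0],"turn":0},
    {"grip":-1,"linear":[95,-56,0],"turn":0},
    {"grip":-1,"linear":[95,-56,0],"turn":0}
  ]
}}

```text
time: 15.85
position: [0.542, -0.0036, 0.1719]
ee_rot: [2.224, 2.215, 0.013]
contact_force: [0.1, 0.8, -2.9]
gripper_width: 0.0517
```

Emit:
{"name": "servo_tool", "arguments": {
  "steps": [
    {"grip":-1,"linear":[25,-15,0],"turn":0},
    {"grip":-1,"linear":[60,-35,0],"turn":0},
    {"grip":-1,"linear":[85,-50,0],"turn":0},
    {"grip":-1,"linear":[94,-56,0],"turn":0},
    {"grip":-1,"linear":[94,-56,0],"turn":0}
  ]
}}

```text
time: 16.35
position: [0.6351, -0.0594, 0.1706]
ee_rot: [2.226, 2.216, 0.011]
contact_force: [-0.3, 0.5, -2.5]
gripper_width: 0.0513
```

```bash
python3 - <<'E'
from h import *
print(avg(3), tilt(),manip.sense()['gripper_width'])
E
```

```text
(array([ 0.6342, -0.0583,  0.1708]), array([0.0005, 0.0007, 0.0002])) ('toolz', array([ 0.0044,  0.0055, -1.    ]), 'jaw deg', -0.14) 0.05128933507605141
```

Emit:
{"name": "servo_tool", "arguments": {
  "steps": [
    {"grip":-1,"linear":[1,-1,-30],"turn":0},
    {"grip":-1,"linear":[1,-1,-65],"turn":0},
    {"grip":-1,"linear":[1,-1,-90],"turn":0},
    {"grip":-1,"linear":[1,-1,-97],"turn":0},
    {"grip":-1,"linear":[1,-1,-97],"turn":0}
  ]
}}

```text
time: 17.0
position: [0.6334, -0.0576, 0.0734]
ee_rot: [-2.221, -2.218, -0.008]
contact_force: [0.3, -0.5, -0.9]
gripper_width: 0.0518
```

```bash
python3 - <<'E'
from h import *
print(avg(3), tilt(),manip.sense()['contact_force'])
E
```

```text
(array([ 0.6348, -0.058 ,  0.0748]), array([0.0009, 0.0003, 0.0009])) ('toolz', array([ 0.007 ,  0.0055, -1.    ]), 'jaw deg', -0.12) [ 0.32701718  0.30423607 -2.00361396]
```

Emit:
{"name": "servo_tool", "arguments": {
  "steps": [
    {"grip":-1,"linear":[0,-1,-4],"turn":0},
    {"grip":-1,"linear":[0,-1,-7],"turn":0},
    {"grip":-1,"linear":[0,-1,-8],"turn":0},
    {"grip":-1,"linear":[0,-1,-8],"turn":0},
    {"grip":-1,"linear":[0,-1,-8],"turn":0}
  ]
}}

```text
time: 17.65
position: [0.6358, -0.0594, 0.0678]
ee_rot: [2.223, 2.218, 0.014]
contact_force: [0.4, 0.4, -2.5]
gripper_width: 0.0516
```

```bash
python3 - <<'E'
from h import *
print(avg(2), tilt(),manip.sense()['contact_force'])
E
```

```text
(array([ 0.6359, -0.0594,  0.0678]), array([0., 0., 0.])) ('toolz', array([ 0.0071,  0.0055, -1.    ]), 'jaw deg', -0.13) [-0.14594592  0.13318969 -2.02069562]
```

Not touching yet (about −2 N is the weight); 1–2 mm more.

Emit:
{"name": "servo_tool", "arguments": {
  "steps": [
    {"grip":-1,"linear":[0,0,-1],"turn":0},
    {"grip":-1,"linear":[0,0,-1.5],"turn":0},
    {"grip":-1,"linear":[0,0,-1.5],"turn":0},
    {"grip":-1,"linear":[0,0,-1.5],"turn":0},
    {"grip":-1,"linear":[0,0,-1.5],"turn":0}
  ]
}}

```text
time: 18.25
position: [0.6361, -0.0594, 0.0669]
ee_rot: [2.223, 2.218, 0.015]
contact_force: [-1.7, 0.1, 5.1]
gripper_width: 0.0517
```

Emit:
{"name": "servo_tool", "arguments": {
  "steps": [
    {"grip":1,"linear":[0,0,0],"turn":0},
    {"grip":1,"linear":[0,0,0],"turn":0},
    {"grip":1,"linear":[0,0,0],"turn":0},
    {"grip":1,"linear":[0,0,0],"turn":0},
    {"grip":1,"linear":[0,0,0],"turn":0}
  ]
}}

```text
time: 18.75
position: [0.6361, -0.0594, 0.0667]
ee_rot: [2.223, 2.218, 0.015]
contact_force: [-0.4, 0.3, -0.5]
gripper_width: 0.0877
```

Emit:
{"name": "servo_tool", "arguments": {
  "steps": [
    {"grip":1,"linear":[0,0,25],"turn":0},
    {"grip":1,"linear":[0,0,65],"turn":0},
    {"grip":1,"linear":[0,0,95],"turn":0},
    {"grip":1,"linear":[0,0,105],"turn":0},
    {"grip":1,"linear":[0,0,105],"turn":0}
  ]
}}

```text
time: 19.25
position: [0.637, -0.0595, 0.173]
ee_rot: [2.221, 2.216, 0.018]
contact_force: [-0.3, 0.1, -0.4]
gripper_width: 0.0881
```

```bash
python3 - <<'E'
from h import *
print(avg(3), tilt(),manip.sense()['contact_force'])
E
```

```text
(array([ 0.6357, -0.0594,  0.1712]), array([0.0008, 0.0001, 0.0012])) ('toolz', array([ 0.0043,  0.0057, -1.    ]), 'jaw deg', -0.12) [ 0.41259486 -0.14931597 -0.70843945]
```

Emit:
{"name": "servo_tool", "arguments": {
  "steps": [
    {"grip":1,"linear":[-25,-13,0],"turn":0},
    {"grip":1,"linear":[-60,-32,0],"turn":0},
    {"grip":1,"linear":[-90,-47,0],"turn":0},
    {"grip":1,"linear":[-102,-54,0],"turn":0},
    {"grip":1,"linear":[-102,-54,0],"turn":0}
  ]
}}

```text
time: 19.9
position: [0.5297, -0.1149, 0.1686]
ee_rot: [-2.224, -2.213, -0.005]
contact_force: [0.3, 0.1, -0.1]
gripper_width: 0.0877
```

Emit:
{"name": "servo_tool", "arguments": {
  "steps": [
    {"grip":1,"linear":[-25,-13,0],"turn":0},
    {"grip":1,"linear":[-60,-32,0],"turn":0},
    {"grip":1,"linear":[-90,-47,0],"turn":0},
    {"grip":1,"linear":[-101,-53,0],"turn":0},
    {"grip":1,"linear":[-101,-53,0],"turn":0}
  ]
}}

```text
time: 20.4
position: [0.4283, -0.1682, 0.1682]
ee_rot: [-2.225, -2.21, -0.004]
contact_force: [0.8, -1.2, -0.2]
gripper_width: 0.0884
```

```bash
python3 - <<'E'
from h import *
print(avg(3), tilt(),manip.sense()['contact_force'])
dots(['red'],.010,(.6355,-.059))
p=manip.read_camera('scene');cv2.imwrite('pics/s3.png',p['frame'][:,:,::-1])
E
```

```text
(array([ 0.4302, -0.1674,  0.1683]), array([0.0012, 0.0005, 0.0001])) ('toolz', array([ 0.0016,  0.0058, -1.    ]), 'jaw deg', -0.16) [-0.06936432 -0.60822534  0.58608245]
red [(np.int32(90), array([ 0.6375, -0.0593]))]
red [(np.int32(60), array([ 0.6348, -0.0595]))]
```

View pics/s3.png

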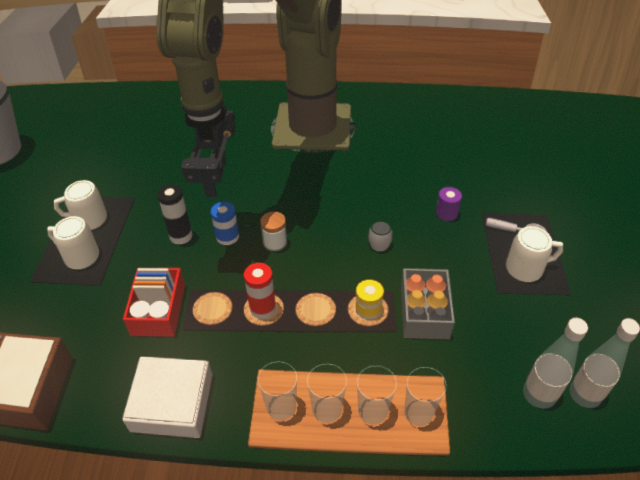

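Yellow (370,298) and red (260,290) stand centred on coasters 4 and 2, and nothing else moved. The gripper is above the blue tin (224,222). Down to TCP z ≈ 0.036.

Emit:
{"name": "servo_tool", "arguments": {
  "steps": [
    {"grip":1,"linear":[2,1,-40],"turn":0},
    {"grip":1,"linear":[2,1,-85],"turn":0},
    {"grip":1,"linear":[2,1,-120],"turn":0},
    {"grip":1,"linear":[2,1,-132],"turn":0},
    {"grip":1,"linear":[2,1,-132],"turn":0}
  ]
}}

```text
time: 21.2
position: [0.4321, -0.1653, 0.0353]
ee_rot: [-2.22, -2.215, -0.005]
contact_force: [-0.5, -0.8, 0.9]
gripper_width: 0.0883
```

Emit:
{"name": "servo_tool", "arguments": {
  "steps": [
    {"grip":-1,"linear":[0,0,0],"turn":0},
    {"grip":-1,"linear":[0,0,0],"turn":0},
    {"grip":-1,"linear":[0,0,0],"turn":0},
    {"grip":-1,"linear":[0,0,0],"turn":0},
    {"grip":-1,"linear":[0,0,0],"turn":0}
  ]
}}

```text
time: 21.7
position: [0.4325, -0.1655, 0.036]
ee_rot: [-2.22, -2.216, -0.006]
contact_force: [-0.5, -0.6, 5.8]
gripper_width: 0.0513
```

Emit:
{"name": "servo_tool", "arguments": {
  "steps": [
    {"grip":-1,"linear":[0,0,25],"turn":0},
    {"grip":-1,"linear":[0,0,65],"turn":0},
    {"grip":-1,"linear":[0,0,110],"turn":0},
    {"grip":-1,"linear":[0,0,135],"turn":0},
    {"grip":-1,"linear":[0,0,135],"turn":0}
  ]
}}

```text
time: 22.2
position: [0.4341, -0.1662, 0.174]
ee_rot: [2.224, 2.218, 0.011]
contact_force: [1.0, -0.8, -2.2]
gripper_width: 0.0514
```

```bash
python3 - <<'E'
from h import *
print(avg(3), tilt(),manip.sense()['contact_force'])
E
```

```text
(array([ 0.4328, -0.1657,  0.1719]), array([0.0009, 0.0003, 0.0014])) ('toolz', array([-0.0022,  0.0065, -1.    ]), 'jaw deg', -0.13) [ 0.2305283  -0.41248836 -2.48500936]
```

Emit:
{"name": "servo_tool", "arguments": {
  "steps": [
    {"grip":-1,"linear":[18,20,0],"turn":0},
    {"grip":-1,"linear":[45,48,0],"turn":0},
    {"grip":-1,"linear":[75,80,0],"turn":0},
    {"grip":-1,"linear":[98,105,0],"turn":0},
    {"grip":-1,"linear":[98,105,0],"turn":0}
  ]
}}

```text
time: 22.85
position: [0.5327, -0.0543, 0.1683]
ee_rot: [-2.209, -2.222, -0.01]
contact_force: [-1.4, -0.0, -1.2]
gripper_width: 0.0515
```

Emit:
{"name": "servo_tool", "arguments": {
  "steps": [
    {"grip":-1,"linear":[18,20,0],"turn":0},
    {"grip":-1,"linear":[48,51,0],"turn":0},
    {"grip":-1,"linear":[78,84,0],"turn":0},
    {"grip":-1,"linear":[98,105,0],"turn":0},
    {"grip":-1,"linear":[98,105,0],"turn":0}
  ]
}}

```text
time: 23.35
position: [0.6319, 0.0558, 0.1658]
ee_rot: [-2.201, -2.227, -0.013]
contact_force: [-0.0, -0.8, -2.2]
gripper_width: 0.0516
```

```bash
python3 - <<'E'
from h import *
print(avg(4), tilt(),manip.sense()['contact_force'],manip.sense()['position'])
E
```

```text
(array([0.6298, 0.0512, 0.1661]), array([0.0012, 0.0027, 0.0004])) ('toolz', array([-0.0049,  0.0082, -1.    ]), 'jaw deg', 0.23) [-0.60975429 -0.98596936 -1.54325661] [0.62895383 0.04847152 0.16680242]
```

Emit:
{"name": "servo_tool", "arguments": {
  "steps": [
    {"grip":-1,"linear":[2,-2,-30],"turn":0},
    {"grip":-1,"linear":[2,-2,-70],"turn":0},
    {"grip":-1,"linear":[2,-2,-102],"turn":0},
    {"grip":-1,"linear":[2,-2,-112],"turn":0},
    {"grip":-1,"linear":[2,-2,-112],"turn":0}
  ]
}}

```text
time: 24.05
position: [0.6293, 0.0451, 0.0535]
ee_rot: [-2.211, -2.216, 0.002]
contact_force: [-0.1, 0.5, -1.6]
gripper_width: 0.0513
```

```bash
python3 - <<'E'
from h import *
print(avg(4), tilt(),manip.sense()['contact_force'],manip.sense()['position'])
E
```

```text
(array([0.6313, 0.0458, 0.0556]), array([0.0011, 0.0004, 0.0012])) ('toolz', array([-0.0016,  0.0084, -1.    ]), 'jaw deg', 0.21) [-0.66079445 -1.18412961 -1.5913105 ] [0.63232247 0.04629419 0.05672198]
```

Emit:
{"name": "servo_tool", "arguments": {
  "steps": [
    {"grip":-1,"linear":[-1,0,-5],"turn":0},
    {"grip":-1,"linear":[-1,0,-9],"turn":0},
    {"grip":-1,"linear":[-1,0,-11],"turn":0},
    {"grip":-1,"linear":[-1,0,-12],"turn":0},
    {"grip":-1,"linear":[-1,0,-12],"turn":0}
  ]
}}

```text
time: 24.75
position: [0.6313, 0.0465, 0.046]
ee_rot: [-2.212, -2.221, -0.008]
contact_force: [-3.5, 0.5, 8.2]
gripper_width: 0.0517
```

```bash
python3 - <<'E'
from h import *
print(avg(2), tilt(),manip.sense()['contact_force'],manip.sense()['position'])
E
```

```text
(array([0.6313, 0.0464, 0.046 ]), array([0., 0., 0.])) ('toolz', array([-0.0014,  0.0085, -1.    ]), 'jaw deg', 0.21) [-3.25445601 -0.1676584   8.79843947] [0.63130153 0.04640143 0.04602976]
```

In contact; release and rise.

Emit:
{"name": "servo_tool", "arguments": {
  "steps": [
    {"grip":1,"linear":[0,0,1],"turn":0},
    {"grip":1,"linear":[0,0,1],"turn":0},
    {"grip":1,"linear":[0,0,1],"turn":0},
    {"grip":1,"linear":[0,0,1],"turn":0},
    {"grip":1,"linear":[0,0,1],"turn":0}
  ]
}}

```text
time: 25.35
position: [0.6312, 0.0464, 0.0468]
ee_rot: [-2.212, -2.221, -0.007]
contact_force: [-0.4, -0.0, 0.5]
gripper_width: 0.0877
```

Emit:
{"name": "servo_tool", "arguments": {
  "steps": [
    {"grip":1,"linear":[0,0,25],"turn":0},
    {"grip":1,"linear":[0,0,65],"turn":0},
    {"grip":1,"linear":[0,0,110],"turn":0},
    {"grip":1,"linear":[0,0,140],"turn":0},
    {"grip":1,"linear":[0,0,140],"turn":0}
  ]
}}

```text
time: 25.85
position: [0.6344, 0.0466, 0.1916]
ee_rot: [-2.217, -2.224, -0.019]
contact_force: [0.0, -1.1, -0.7]
gripper_width: 0.0881
```

```bash
python3 - <<'E'
from h import *
print(avg(4), tilt(),manip.sense()['contact_force'],manip.sense()['position'])
E
```

```text
(array([0.6318, 0.0464, 0.1879]), array([0.0016, 0.0001, 0.0023])) ('toolz', array([-0.0045,  0.0082, -1.    ]), 'jaw deg', 0.22) [0.25844419 0.48955051 0.42122334] [0.63014895 0.04636698 0.18541559]
```

Emit:
{"name": "servo_tool", "arguments": {
  "steps": [
    {"grip":1,"linear":[-15,-25,0],"turn":0},
    {"grip":1,"linear":[-38,-63,0],"turn":0},
    {"grip":1,"linear":[-60,-99,5],"turn":0},
    {"grip":1,"linear":[-70,-115,5],"turn":0},
    {"grip":1,"linear":[-70,-115,5],"turn":0}
  ]
}}

```text
time: 26.55
position: [0.5573, -0.0726, 0.1891]
ee_rot: [-2.216, -2.211, 0.003]
contact_force: [0.3, 0.5, 0.1]
gripper_width: 0.0885
```

Emit:
{"name": "servo_tool", "arguments": {
  "steps": [
    {"grip":1,"linear":[-15,-25,0],"turn":0},
    {"grip":1,"linear":[-38,-63,0],"turn":0},
    {"grip":1,"linear":[-60,-99,0],"turn":0},
    {"grip":1,"linear":[-70,-115,0],"turn":0},
    {"grip":1,"linear":[-70,-115,0],"turn":0}
  ]
}}

```text
time: 27.05
position: [0.486, -0.1893, 0.1882]
ee_rot: [-2.219, -2.206, 0.006]
contact_force: [-0.7, 1.1, 0.2]
gripper_width: 0.0879
```

Emit:
{"name": "servo_tool", "arguments": {
  "steps": [
    {"grip":1,"linear":[-15,-25,0],"turn":0},
    {"grip":1,"linear":[-35,-58,0],"turn":0},
    {"grip":1,"linear":[-50,-85,0],"turn":0},
    {"grip":1,"linear":[-54,-90,0],"turn":0},
    {"grip":1,"linear":[-54,-90,0],"turn":0}
  ]
}}

```text
time: 27.55
position: [0.4331, -0.2782, 0.1877]
ee_rot: [-2.218, -2.206, 0.005]
contact_force: [-0.3, 1.2, 0.8]
gripper_width: 0.0878
```

```bash
python3 - <<'E'
from h import *
print(avg(4), tilt(),manip.sense()['contact_force'],manip.sense()['position'])
dots(['blue'],.010,(.631,.0455))
E
```

```text
(array([ 0.4337, -0.2772,  0.1878]), array([0.0003, 0.0005, 0.0001])) ('toolz', array([-0.0108,  0.0071, -0.9999]), 'jaw deg', -0.12) [ 0.52378216 -0.17371589 -0.15770216] [ 0.43370687 -0.27702824  0.1879889 ]
blue [(np.int32(87), array([0.6317, 0.046 ])), (np.int32(6), array([0.6318, 0.0198]))]
blue [(np.int32(74), array([0.6294, 0.0453]))]
```

Emit:
{"name": "servo_tool", "arguments": {
  "steps": [
    {"grip":1,"linear":[1,2,-25],"turn":0},
    {"grip":1,"linear":[1,2,-60],"turn":0},
    {"grip":1,"linear":[1,2,-95],"turn":0},
    {"grip":1,"linear":[1,2,-105],"turn":0},
    {"grip":1,"linear":[1,2,-105],"turn":0}
  ]
}}

```text
time: 28.35
position: [0.4337, -0.2748, 0.0822]
ee_rot: [-2.213, -2.208, 0.006]
contact_force: [-0.3, -0.4, 0.1]
gripper_width: 0.0879
```

Emit:
{"name": "servo_tool", "arguments": {
  "steps": [
    {"grip":-1,"linear":[0,0,0],"turn":0},
    {"grip":-1,"linear":[0,0,0],"turn":0},
    {"grip":-1,"linear":[0,0,0],"turn":0},
    {"grip":-1,"linear":[0,0,0],"turn":0},
    {"grip":-1,"linear":[0,0,0],"turn":0}
  ]
}}

```text
time: 28.85
position: [0.4341, -0.2751, 0.0827]
ee_rot: [-2.214, -2.209, 0.005]
contact_force: [-0.3, 0.1, -2.1]
gripper_width: 0.052
```

Emit:
{"name": "servo_tool", "arguments": {
  "steps": [
    {"grip":-1,"linear":[0,0,25],"turn":0},
    {"grip":-1,"linear":[0,0,65],"turn":0},
    {"grip":-1,"linear":[0,0,110],"turn":0},
    {"grip":-1,"linear":[0,0,135],"turn":0},
    {"grip":-1,"linear":[0,0,135],"turn":0}
  ]
}}

```text
time: 29.35
position: [0.4358, -0.2761, 0.2209]
ee_rot: [-2.219, -2.213, 0.002]
contact_force: [0.9, 0.5, -3.4]
gripper_width: 0.0517
```

```bash
python3 - <<'E'
from h import *
print(avg(4), tilt(),manip.sense()['contact_force'],manip.sense()['position'])
E
```

```text
(array([ 0.434 , -0.2751,  0.218 ]), array([0.001 , 0.0006, 0.0017])) ('toolz', array([-0.0154,  0.0091, -0.9998]), 'jaw deg', -0.13) [ 0.37741993 -0.40843584 -2.82563304] [ 0.43294925 -0.27444953  0.21618339]
```

Emit:
{"name": "servo_tool", "arguments": {
  "steps": [
    {"grip":-1,"linear":[25,14,0],"turn":0},
    {"grip":-1,"linear":[60,33,0],"turn":0},
    {"grip":-1,"linear":[90,48,0],"turn":0},
    {"grip":-1,"linear":[103,56,0],"turn":0},
    {"grip":-1,"linear":[103,56,0],"turn":0}
  ]
}}

```text
time: 30.05
position: [0.5369, -0.2161, 0.2145]
ee_rot: [-2.206, -2.209, 0.007]
contact_force: [-0.6, -0.3, -2.8]
gripper_width: 0.0519
```

Emit:
{"name": "servo_tool", "arguments": {
  "steps": [
    {"grip":-1,"linear":[25,14,0],"turn":0},
    {"grip":-1,"linear":[60,33,0],"turn":0},
    {"grip":-1,"linear":[90,48,0],"turn":0},
    {"grip":-1,"linear":[103,56,0],"turn":0},
    {"grip":-1,"linear":[103,56,0],"turn":0}
  ]
}}

```text
time: 30.55
position: [0.6396, -0.1594, 0.2132]
ee_rot: [-2.203, -2.209, 0.008]
contact_force: [-0.8, 0.0, -2.9]
gripper_width: 0.0521
```

```bash
python3 - <<'E'
from h import *
print(avg(4), tilt(),manip.sense()['contact_force'],manip.sense()['position'])
E
```

```text
(array([ 0.6379, -0.1617,  0.2136]), array([0.0009, 0.0012, 0.0004])) ('toolz', array([-0.0199,  0.0095, -0.9998]), 'jaw deg', -0.07) [ 0.29695606  0.19408502 -1.58568815] [ 0.6375322  -0.16266454  0.21415194]
```

Emit:
{"name": "servo_tool", "arguments": {
  "steps": [
    {"grip":-1,"linear":[3,0,-30],"turn":0},
    {"grip":-1,"linear":[3,0,-70],"turn":0},
    {"grip":-1,"linear":[3,0,-102],"turn":0},
    {"grip":-1,"linear":[3,0,-112],"turn":0},
    {"grip":-1,"linear":[3,0,-112],"turn":0}
  ]
}}

```text
time: 31.25
position: [0.6387, -0.1636, 0.1011]
ee_rot: [-2.208, -2.202, 0.016]
contact_force: [-0.6, 0.3, -2.8]
gripper_width: 0.0518
```

```bash
python3 - <<'E'
from h import *
print(avg(4), tilt(),manip.sense()['contact_force'],manip.sense()['position'])
E
```

```text
(array([ 0.6408, -0.1635,  0.1032]), array([0.0012, 0.0001, 0.0012])) ('toolz', array([-0.0162,  0.0086, -0.9998]), 'jaw deg', -0.1) [-0.0566799  -0.3889222  -2.52882442] [ 0.64187038 -0.16328837  0.10433913]
```

Emit:
{"name": "servo_tool", "arguments": {
  "steps": [
    {"grip":-1,"linear":[-1,1,-5],"turn":0},
    {"grip":-1,"linear":[-1,1,-9],"turn":0},
    {"grip":-1,"linear":[-1,1,-11],"turn":0},
    {"grip":-1,"linear":[-1,1,-12],"turn":0},
    {"grip":-1,"linear":[-1,1,-12],"turn":0}
  ]
}}

```text
time: 31.95
position: [0.6408, -0.1622, 0.0928]
ee_rot: [-2.211, -2.207, 0.009]
contact_force: [-2.2, 0.3, 3.1]
gripper_width: 0.0518
```

```bash
python3 - <<'E'
from h import *
print(avg(2), tilt(),manip.sense()['contact_force'],manip.sense()['position'])
E
```

```text
(array([ 0.6408, -0.1622,  0.0928]), array([0., 0., 0.])) ('toolz', array([-0.0163,  0.0086, -0.9998]), 'jaw deg', -0.1) [-2.11745118  1.05567529  3.70657412] [ 0.6407881  -0.16223173  0.09282349]
```

Touching at the expected height; release, rise and clear the view.

Emit:
{"name": "servo_tool", "arguments": {
  "steps": [
    {"grip":1,"linear":[0,0,0],"turn":0},
    {"grip":1,"linear":[0,0,0],"turn":0},
    {"grip":1,"linear":[0,0,0],"turn":0},
    {"grip":1,"linear":[0,0,0],"turn":0},
    {"grip":1,"linear":[0,0,0],"turn":0}
  ]
}}

```text
time: 32.55
position: [0.6409, -0.1623, 0.0927]
ee_rot: [-2.211, -2.207, 0.009]
contact_force: [0.1, -0.2, 0.6]
gripper_width: 0.0876
```

Emit:
{"name": "servo_tool", "arguments": {
  "steps": [
    {"grip":1,"linear":[0,0,25],"turn":0},
    {"grip":1,"linear":[0,0,65],"turn":0},
    {"grip":1,"linear":[0,0,110],"turn":0},
    {"grip":1,"linear":[0,0,140],"turn":0},
    {"grip":1,"linear":[0,0,140],"turn":0}
  ]
}}

```text
time: 33.05
position: [0.644, -0.163, 0.2381]
ee_rot: [-2.218, -2.213, -0.0]
contact_force: [0.7, 0.4, -0.2]
gripper_width: 0.0885
```

Emit:
{"name": "servo_tool", "arguments": {
  "steps": [
    {"grip":1,"linear":[-30,0,0],"turn":0},
    {"grip":1,"linear":[-75,0,0],"turn":0},
    {"grip":1,"linear":[-120,0,0],"turn":0},
    {"grip":1,"linear":[-150,0,0],"turn":0},
    {"grip":1,"linear":[-150,0,0],"turn":0}
  ]
}}

```text
time: 33.55
position: [0.4883, -0.1634, 0.2374]
ee_rot: [-2.216, -2.207, 0.007]
contact_force: [-0.5, -0.3, -0.0]
gripper_width: 0.0884
```

```bash
python3 - <<'E'
from h import *
print(avg(6),manip.sense()['contact_force'])
C=dict(black=(.640,-.1625),red=(.6355,-.0587),blue=(.631,.0455),yellow=(.6265,.1495))
for n in C: dots([n],.010,C[n])
for c in('top','scene'):
    p=manip.read_camera(c);cv2.imwrite(f'pics/{c}9.png',p['frame'][:,:,::-1])
    print([(np.round(at_z(p,np.array(r['pixel'])[::-1],.036),4),round(r['conf'],2)) for r in manip.mark_of(p,'jar_center')])
E
```

```text
(array([ 0.4936, -0.163 ,  0.2377]), array([0.0025, 0.0002, 0.0002])) [ 0.31902131  0.41623963 -0.87939582]
black [(np.int32(58), array([ 0.6428, -0.1585]))]
black [(np.int32(70), array([ 0.6394, -0.1616]))]
red [(np.int32(91), array([ 0.6374, -0.0593]))]
red [(np.int32(60), array([ 0.6348, -0.0595]))]
blue [(np.int32(87), array([0.6317, 0.046 ])), (np.int32(6), array([0.6318, 0.0198]))]
blue [(np.int32(76), array([0.6296, 0.0454]))]
yellow [(np.int32(82), array([0.6276, 0.1502]))]
yellow [(np.int32(53), array([0.6251, 0.1502]))]
[(array([ 0.4503, -0.0532]), 0.62)]
[(array([ 0.4531, -0.0577]), 0.66)]
```

View pics/scene9.png

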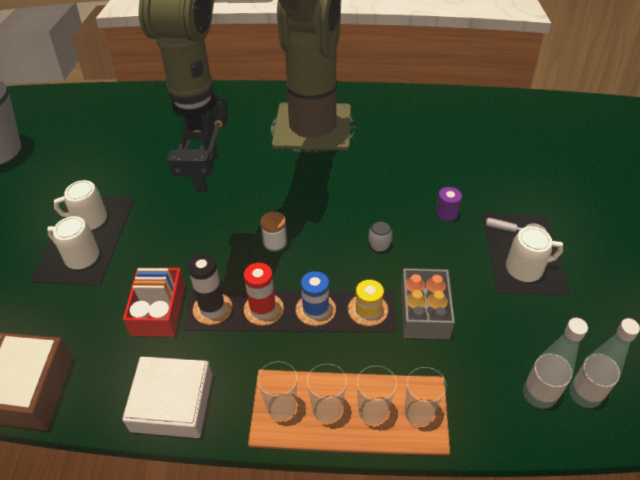

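View pics/top9.png

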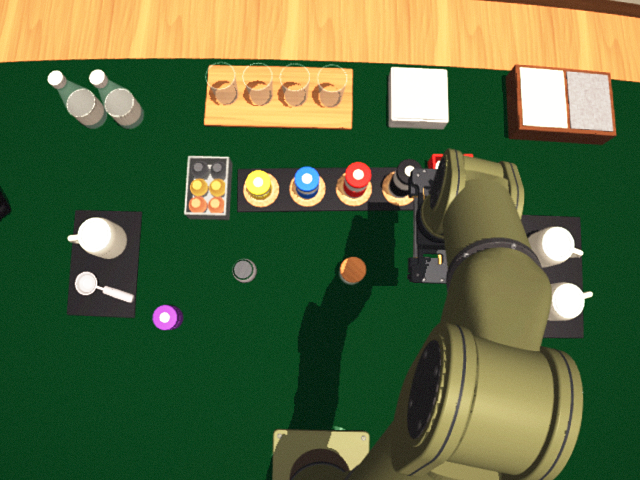

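All four tins stand centred on the coasters in the right order. The jar is where it was and the gripper is clear. (In the top view the black dot at 408,171 is partly hidden by the finger, which explains its 4 mm difference.)

```bash
python3 - <<'E'
from rig import manip
print(manip.job_done())
E
```

```text
the job is handed in; nothing more can be done
None
```

The job is handed in, at about 34 s on the robot's clock. The black tin is on coaster 1 next to the red box, then red on 2, blue on 3 and yellow on 4. I left the purple look-alike, the creamer and the jar alone.

**Last checks:**
- **Centring:** the lid dots put all four tins within about 2 mm of their coaster centres. The one disagreement is the black tin in the top view. It read about 5 mm off because a finger half hid the dot, while the scene view gave about 1 mm. Both are inside the 13 mm limit.
- **Jar:** it measures within about 5 mm of where it started, which is the spread of that measurement, and the pictures show it in place.
- **Gripper:** it is open, about 150 mm back from the row and above everything. All four tins look upright.

**What went wrong on the way:** the tool picked up a tilt of about 0.04 rad after the first tin. I brought it to near zero before picking up the red tin. It was back up to about 0.02 rad with the black tin, which I placed anyway.

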